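# Riser and specimen cup on the levelling table

## Robot

A 7-joint arm with a two-finger parallel gripper is mounted at the origin on the work surface. World frame = base frame: x ahead of the robot, y to its left, z up, the work surface at z = 0. Lengths are in m, angles in rad, forces in N, time in s.
With the tool pointing down it reaches from about 0.4 to 0.85 m from the base axis. Payload 6.9 kg.
Tool frame: the origin (TCP) lies midway between the tips of the shut fingers; the grasp point (between the pads) lies behind it (ctrl.pinch_z is the z of the grasp point in the tool frame, in m); z points along the fingers, y is the line along which they close (so a half turn about z gives the same grasp; the last joint's range is limited). The gripper opens to 85 mm and grips with 20 to 120 N. Pads are 22 mm wide; open, the fingers measure 114 mm over their backs; the gripper's body (76 mm by 85 mm) begins 54 mm behind the grasp point. The pads swing forward as they close: fully open they stand 13 mm farther back than shut.
Start: joints at [1.425, 0.507, -0.238, 1.5, 0.126, 1.149, -0.155], TCP at [0.156, -0.605, 0.231] pointing down, gripper open.
Joint ranges: [-3.08, 3.08], [-0.24, 2.05], [-1.43, 1.35], [0, 2.5], [-1.52, 4.66], [0.17, 1.96], [-2.89, 2.89]. Speed limits (rad/s): [2.39, 2.39, 3.14, 3.14, 3.14, 3.14, 3.14].

## Interface

Orientations are given as a unit quaternion [w, x, y, z].
In Python, from station import ctrl, get_state, vision, ticket, models gives the robot as it stands. Calls block until the motion is done:
- ctrl.movep(position, orientation): joint-space move of the TCP to a pose.
- ctrl.movel(position, frame=None, max_speed=0.15): straight line of the TCP; frame=None keeps the orientation; max_speed is the mean speed in m/s.
- ctrl.set_joints(angles): joint-space move.
- ctrl.ungrasp() and ctrl.close_gripper(force=None): open the fingers fully, or close them until they stop; force is the grip in N (None keeps the last).
- ctrl.pause(seconds).
- ctrl.ik(position, orientation): joint angles nearest the present ones, or None.
- get_state(): the state.
- vision.grab_frame(name): name is "scene" or "top"; returns (picture, depth): 420x560x3 uint8, blue, green, red; 420x560 float32, m along the optical axis (not along the pixel's ray), 0 where there is no reading.
- vision.camera_info(name): a dict with "mtx" (3x3 intrinsics, pixels), "R" (3x3) and "t" (3): a world point X has camera coordinates R X + t. Camera axes: x right, y down, z forward; pixel columns grow to the right and rows downward; lengths in m; the calibration is good to about 2 mm. A picture is of the moment at which its call begins. camera_info takes no time and is no camera call.
A pose or a line that the arm cannot do raises ctrl.Unreachable and nothing moves.
- ticket.close_job(): hands the job in; it is judged then, once.
Trained networks look in the newest picture that a camera, given by its name, has taken for a name from the list of things; names that differ only in an ending like _2 or _b are one class to them, and where a whole thing is asked for, a point or a joint stands for the part that bears it (a point fixed in the world has none). Each returns a list of dicts, best first, with "p" (0 to 1); they miss things now and then, are a little off and sometimes report something else, mostly with a low value. They report only what shows in the picture. A call takes as long as a camera call. They do not tell look-alikes from the thing itself.
- models.recognise(camera, target): "point" ([column, row] in pixels, amid what is visible of it).
- models.masks_of(camera, target): "mask" (420x560 bool, what is visible of it) and "point" ([column, row] in pixels, amid what is visible of it).
The state is a dict: "time": time; "qpos": joint angles; "qd": joint speeds; "tau": joint torques, N m; "tcp_pos": TCP position; "eef_rot": TCP orientation; "contact_force": force on the tool from outside, world axes, zero at the start; "wrist_torque": the same for the moment, N m; "width": finger opening in m; "gripper_force": force on a finger pad.
Only numpy, scipy, OpenCV 4.12 (cv2) and the standard library are available. Lean on these libraries where they do the work, as an engineer would, in place of code of your own. Each camera call takes 0.05 s, during which the arm holds its last target. There are 200 camera calls.

## Task

Set up the round levelling table for the next specimen: first put the low, wide steel riser block flat in the middle of the table and let go of it, then take only the top cup off the nested stack and stand it upright, well centred on the riser. Put both down gently rather than dropping them, leave the other two cups nested where they stand, and do not disturb anything else on the bench.

Things in the scene. Friction and masses are not known exactly. Their poses are not given: they have to be found in the camera images.
- table_plate: round white levelling table (fixed to the bench, place varies), a plate of 130 mm diameter on three brass feet, with two thin dark concentric rings on its flat top. Top face 40 mm above its origin, which lies on its axis at bench level. z up
- riser: riser: plain solid steel disc, 58 mm diameter, 30 mm high, straight sides, flat top; about 0.35 kg; stands on the bench at the start, place varies. Origin at the centre of its underside, z up its axis
- cup_top: top cup of a nested stack of three equal aluminium cups, 0.11 kg. 44 mm high: foot 45 mm diameter, 18 mm high; above it, from 18 to 44 mm, a straight wall of 56 mm outer diameter, 3 mm thick, open at the top. Only the uppermost 26 mm of the stack's side is this cup's wall; below a narrow groove the next cup's wall begins, equally wide. Origin: centre of the foot's underside, z up its axis
- cup_middle: middle cup of the stack, same shape; stays. Nested cups: the upper one's foot sits loosely (2.5 mm play all round) in the lower one's mouth and its shoulder rests on the lower one's rim, so each stands 26 mm higher than the one below and the stack is 96 mm high. Origin: centre of the foot's underside
- cup_bottom: bottom cup of the stack, same shape, standing on the bench, place varies; stays. Origin: centre of the foot's underside
- weight: bystander, leave alone: brass knob weight, 32 mm wide, 48 mm high. Origin on its underside
- slim_spacer: bystander, leave alone: slim steel cylinder, 36 mm diameter, 55 mm high (not the riser). Origin on its underside
- clamp_plate: bystander, leave alone: square steel plate 60 x 60 x 8 mm with a pin and a black ball on top, 45 mm high. Origin on its underside
- driver: bystander, leave alone: screwdriver lying flat near the far edge. Origin at the underside of the tool
- bottle: bystander, leave alone: white plastic bottle, 60 mm diameter, 120 mm high. Origin on its underside
- jar: bystander, leave alone: glass jar with black lid, 60 mm diameter, 70 mm high. Origin on its underside
- wrench: bystander, leave alone: wrench lying flat on the left. Origin at the underside of the tool
Mind the look-alikes: they are no part of the job. Leave any pink or yellow look-alike of the riser alone.

How it is judged:
By the outcome, as a careful person would: the job done as asked, in the order asked, and still so for the second after the job is handed in, with the robot touching nothing.
It also fails if it takes over 72 s, if anything falls off the work surface, if the arm or the gripper's body presses on something with over 40 N, if the wrist force passes 120 N, or if a joint passes its speed limit or range.

## Working session

There is one attempt and no reset: what is moved stays moved. The work goes in short steps, each a Python script; the robot and the scene stay as the last script left them, time stands still between calls to the robot, and variables do not carry over. Pictures are saved under pics/ and viewed, at most 10 in all, crops included, and the job is handed in when it is done.

```bash
ls; mkdir -p pics; python3 - <<'E'
from station import ctrl, get_state, vision
import cv2, numpy as np
np.set_printoptions(precision=4,suppress=True)
for n in("scene","top"):
    p,d=vision.grab_frame(n); cv2.imwrite(f"pics/{n}0.png",p); np.save(f"pics/{n}0.npy",d)
    c=vision.camera_info(n); print(n,c["mtx"],"pos",-c["R"].T@c["t"],c["R"])
s=get_state(); print(s["time"],s["tcp_pos"],s["eef_rot"],s["width"],ctrl.pinch_z)
E
```

```text
pics
scene [[381.1802   0.     273.1043]
 [  0.     381.1802 207.1684]
 [  0.       0.       1.    ]] pos [1.0141 0.5407 0.8293] [[-0.8031  0.5959  0.0012]
 [ 0.4403  0.5947 -0.6726]
 [-0.4015 -0.5396 -0.74  ]]
top [[443.955    0.     275.5688]
 [  0.     443.955  214.5938]
 [  0.       0.       1.    ]] pos [ 0.357  -0.0121  1.1355] [[-0.0636 -0.998  -0.0025]
 [-0.9738  0.0626 -0.2187]
 [ 0.2184 -0.0114 -0.9758]]
0.1 [ 0.1555 -0.6049  0.2305] [-0.0008  0.9921  0.1256 -0.0001] 0.08534817887744393 -0.0187
```

View pics/scene0.png

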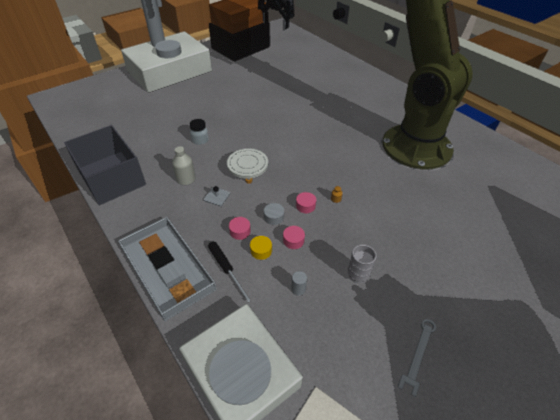

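View pics/top0.png

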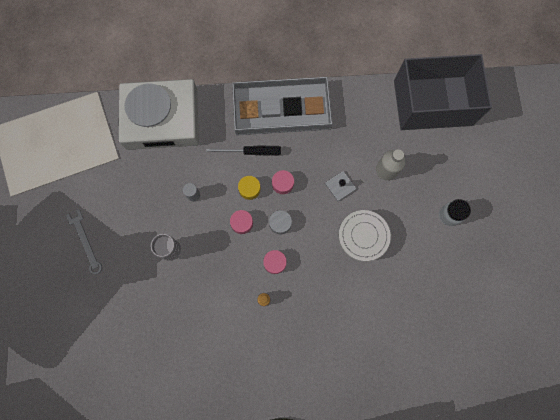

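The riser is the grey disc at top-view (280,222), with pink ones at (283,182), (241,222) and (275,262) and a yellow one at (249,187). The levelling table is at (365,235) and the cup stack at (163,246). Next I measure these from depth.

```bash
cat > h.py <<'E'
import cv2, numpy as np
from scipy.optimize import least_squares
from station import ctrl, get_state, vision, ticket
np.set_printoptions(precision=4,suppress=True)
def cloud(n):
    p,d=vision.grab_frame(n); c=vision.camera_info(n)
    v,u=np.mgrid[:420,:560]; K=c["mtx"]
    X=np.stack([(u-K[0,2])/K[0,0]*d,(v-K[1,2])/K[1,1]*d,d],-1)
    W=(X-c["t"])@c["R"]; W[d==0]=np.nan
    return p,W
def proj(n,P):
    c=vision.camera_info(n); q=c["mtx"]@(c["R"]@np.array(P)+c["t"]); return q[:2]/q[2]
def face(W,xy,z,r,tol=.006):
    "points near height z within r of xy: enclosing circle, centroid, z, count"
    m=(np.abs(W[...,2]-z)<tol)&(np.hypot(W[...,0]-xy[0],W[...,1]-xy[1])<r)
    P=W[m]; (cx,cy),R=cv2.minEnclosingCircle(P[:,:2].astype(np.float32))
    return np.array([cx,cy]),R,P.mean(0),len(P)
def quat(a):
    "tool down, closing axis y at world angle a"
    # tool z=(0,0,-1), y=(cos a, sin a,0), x=y cross z
    from scipy.spatial.transform import Rotation as Ro
    y=np.array([np.cos(a),np.sin(a),0]); z=np.array([0,0,-1.]); x=np.cross(y,z)
    q=Ro.from_matrix(np.stack([x,y,z],1)).as_quat(); return q[[3,0,1,2]]
E
python3 - <<'E'
from h import *
for n,px in (("top",dict(riser=(280,222),table=(365,235),stack=(163,240),pinkA=(283,182),pinkB=(241,222),pinkC=(275,262),yel=(249,187),spacer=(190,190),clamp=(341,187),weight=(264,300),jar=(458,210),bottle=(392,165))),
             ("scene",dict(riser=(274,210),table=(247,162),stack=(363,250)))):
    p,W=cloud(n)
    for k,(u,v) in px.items():
        print(n,k,W[v,u],np.nanmedian(W[v-3:v+4,u-3:u+4].reshape(-1,3),0))
    r0=W[px["riser"][1],px["riser"][0]]; t0=W[px["table"][1],px["table"][0]]; 
    print("riser",face(W,r0,.03,.045)); print("table",face(W,t0,.04,.09))
    s0=np.array([.33,.28]) if n=="top" else W[250,363]
    print("stack",face(W,W[px["stack"][1],px["stack"][0]][:2],.096,.06))
E
```

```text
top riser [ 0.5837 -0.035   0.0336] [ 0.5839 -0.035   0.0319]
top table [ 0.535  -0.2442  0.0434] [ 0.5355 -0.2442  0.0415]
top stack [0.5488 0.2511 0.0754] [0.5488 0.2511 0.0749]
top pinkA [ 0.6891 -0.0497  0.0316] [ 0.6888 -0.0497  0.0313]
top pinkB [0.5905 0.0639 0.0311] [0.5909 0.0639 0.0314]
top pinkC [ 0.4837 -0.0159  0.0294] [ 0.4836 -0.0159  0.0315]
top yel [0.6811 0.0388 0.0323] [0.6814 0.0388 0.0318]
top spacer [0.6763 0.1871 0.0547] [0.6755 0.1866 0.0565]
top clamp [ 0.6727 -0.2023  0.0079] [ 0.67   -0.2003  0.0099]
top weight [0.3919 0.0163 0.0495] [0.3918 0.0164 0.0485]
top jar [ 0.5776 -0.4723  0.073 ] [ 0.5778 -0.4725  0.0717]
top bottle [ 0.6966 -0.3185  0.0941] [ 0.6974 -0.3194  0.0908]
riser (array([ 0.5868, -0.035 ]), 0.02902865596115589, array([ 0.586 , -0.0349,  0.0313]), 398)
table (array([ 0.5361, -0.243 ]), 0.06538887321949005, array([ 0.5351, -0.2424,  0.0414]), 2062)
stack (array([0.5334, 0.2484]), 0.0282614566385746, array([0.5337, 0.2479, 0.0959]), 118)
scene riser [ 0.5843 -0.0327  0.0291] [ 0.5841 -0.0331  0.0288]
scene table [ 0.5351 -0.2414  0.0359] [ 0.5367 -0.2388  0.0383]
scene stack [0.5127 0.233  0.0743] [0.5156 0.2344 0.0778]
riser (array([ 0.585 , -0.0314]), 0.02997710183262825, array([ 0.5863, -0.0302,  0.0285]), 266)
table (array([ 0.5331, -0.2386]), 0.06733665615320206, array([ 0.5365, -0.2362,  0.0386]), 916)
stack (array([0.5327, 0.2516]), 0.028378969058394432, array([0.5322, 0.2514, 0.094 ]), 122)
```

```bash
cat >> h.py <<'E'
def best(pos,a):
    q0=np.array(get_state()["qpos"]); c=[]
    for b in (a,a+np.pi):
        j=ctrl.ik(pos,quat(b))
        if j is not None: c.append((np.abs(np.array(j)-q0).max(),b,np.array(j)))
    return min(c,key=lambda t:t[0])[1:]
def st():
    s=get_state(); print("t %.2f"%s["time"],np.array(s["tcp_pos"]),"w %.4f"%s["width"],"F",np.array(s["contact_force"]),"g %.1f"%s["gripper_force"]); return s
E
python3 - <<'E'
from h import *
R=np.array([.5860,-.0334])
a,j=best([*R,.2],-np.pi/4); print(a,j)
ctrl.movep([*R,.2],quat(a)); st()
ctrl.movel([*R,.06],max_speed=.12); st()
ctrl.movel([*R,.001],max_speed=.06); st()
ctrl.close_gripper(60); st()
p,W=cloud("scene"); cv2.imwrite("pics/grip1.png",cv2.resize(p[120:300,180:420],None,fx=2.5,fy=2.5))
E
```

```text
-0.7853981633974483 [ 0.4349  0.5324 -0.6713  1.6481  0.3642  1.0896 -1.1253]
t 2.74 [ 0.586  -0.0348  0.1999] w 0.0855 F [-0.5329  0.3846  0.1396] g 0.0
t 4.06 [ 0.5865 -0.0333  0.0607] w 0.0854 F [0.1624 0.2632 0.0876] g 0.0
t 5.19 [ 0.5863 -0.0333  0.0014] w 0.0854 F [-0.1417 -0.0015 -0.3832] g 0.0
t 5.58 [ 0.5866 -0.0337  0.0019] w 0.0555 F [0.4638 0.0575 6.0436] g 62.9
```

View pics/grip1.png

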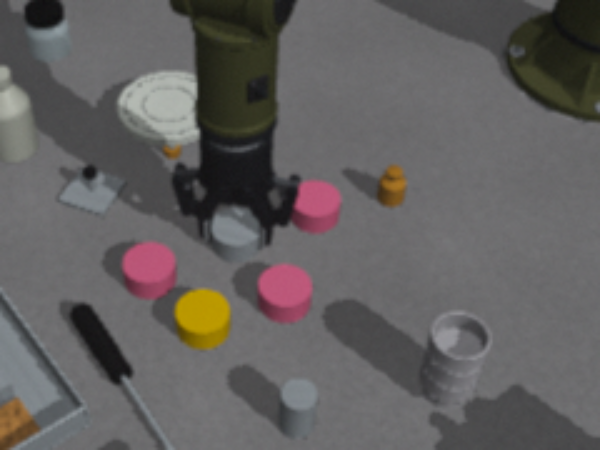

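Riser is gripped diagonally, clear of its pink neighbours (crop ~(235,230)). Next I carry it to the table and set it down on contact.

```bash
cat >> h.py <<'E'
def lower(xy,z0,zmin,thr=3.0,step=.001):
    "creep down from z0 until the vertical force rises by thr"
    f0=np.mean([get_state()["contact_force"][2] for _ in range(3)]); z=z0
    while z>zmin:
        z-=step; ctrl.movel([*xy,z],max_speed=.02)
        if get_state()["contact_force"][2]-f0>thr: break
    print("f0",f0,"stopped",z); st(); return z
E
python3 - <<'E'
from h import *
ctrl.movel([.5866,-.0337,.09],max_speed=.1); st()
T=[.5358,-.2410]
ctrl.movel([*T,.10],max_speed=.12); st()
ctrl.movel([*T,.047],max_speed=.06); ctrl.pause(.2); st()
lower(T,.046,.038)
p,W=cloud("scene"); cv2.imwrite("pics/pl1.png",cv2.resize(p[80:260,150:350],None,fx=3,fy=3))
E
```

```text
t 6.67 [ 0.5861 -0.0338  0.0893] w 0.0557 F [-0.4126 -0.2592 -3.5337] g 63.9
t 8.61 [ 0.5361 -0.2401  0.1001] w 0.0556 F [-0.6856 -0.9838 -3.6866] g 63.9
t 9.84 [ 0.536  -0.2411  0.0474] w 0.0552 F [ 0.8095  0.0434 -3.4441] g 63.9
f0 -3.4441382861810594 stopped 0.040999999999999995
t 11.09 [ 0.5358 -0.241   0.0419] w 0.0554 F [-1.8521 -0.0505  7.1209] g 64.7
```

View pics/pl1.png

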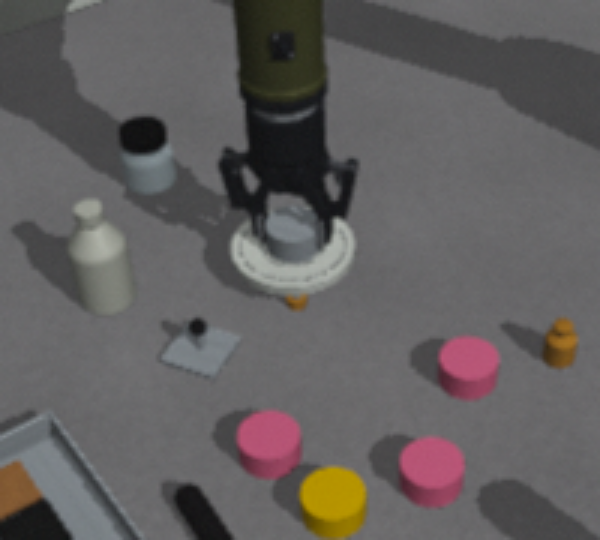

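The riser sits on the table at about crop (292,235), roughly centred. I'll release it, retreat and measure.

```bash
python3 - <<'E'
from h import *
ctrl.ungrasp(); st()
T=[.5358,-.2410]
ctrl.movel([*T,.12],max_speed=.1)
S=[.533,.2495,.22]
a,j=best(S,0.); print(a,j)
ctrl.movep([*S[:2],.22],quat(a)); st()
for n in("top","scene"):
    p,W=cloud(n)
    print(n,"riser",face(W,T,.07,.06)); print("table",face(W,T,.04,.09))
    c=vision.camera_info(n)
    if n=="top": cv2.imwrite("pics/top2.png",cv2.resize(p[170:300,290:440],None,fx=4,fy=4))
E
```

```text
t 11.55 [ 0.5359 -0.241   0.041 ] w 0.0850 F [-0.7624 -0.3526 -0.05  ] g 0.0
0.0 [ 0.0773  0.584  -0.9329  1.6127  0.4954  1.1993 -0.9608]
t 14.31 [0.5338 0.2478 0.2195] w 0.0850 F [1.0297 0.4272 0.0621] g 0.0
top riser (array([ 0.5355, -0.2413]), 0.029209908097982407, array([ 0.5353, -0.2407,  0.0713]), 429)
table (array([ 0.5361, -0.2427]), 0.06566978245973587, array([ 0.5342, -0.2414,  0.0414]), 1586)
scene riser (array([ 0.5359, -0.2379]), 0.03273533657193184, array([ 0.535 , -0.2359,  0.0685]), 190)
table (array([ 0.5344, -0.2396]), 0.06735685467720032, array([ 0.5427, -0.2272,  0.0386]), 649)
```

View pics/top2.png

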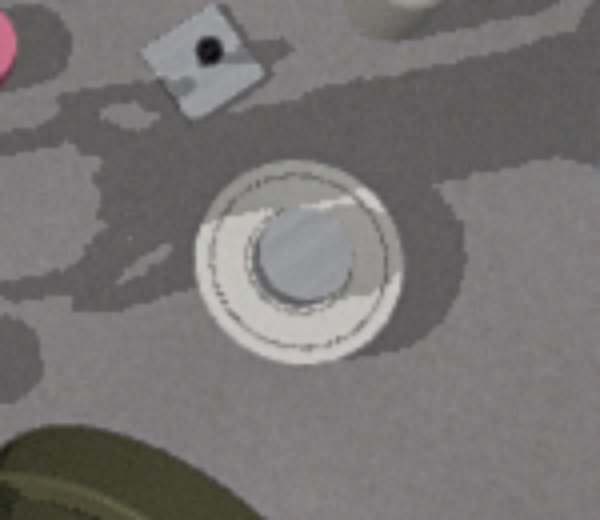

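Riser is within about 1.5 mm of the rings' centre, at crop (305,255). Now I take the top cup, closing along x where the stack is best known.

```bash
python3 - <<'E'
from h import *
S=[.5338,.2488]
ctrl.movel([*S,.13],max_speed=.12)
ctrl.movel([*S,.072],max_speed=.05); ctrl.pause(.3); st()
ctrl.close_gripper(25); ctrl.pause(.2); st()
p,W=cloud("scene"); a=cv2.resize(p[190:310,310:430],None,fx=3,fy=3)
ctrl.movel([*S,.084],max_speed=.03); st()
p,W=cloud("scene"); b=cv2.resize(p[190:310,310:430],None,fx=3,fy=3)
cv2.imwrite("pics/cup.png",np.hstack([a,b]))
E
```

```text
t 16.92 [0.5339 0.2488 0.0721] w 0.0855 F [ 0.7335 -0.1885  0.3767] g 0.0
t 17.51 [0.5339 0.2489 0.0723] w 0.0555 F [-0.6083 -0.9974  5.6563] g 26.3
t 18.11 [0.5338 0.2488 0.084 ] w 0.0557 F [-0.283   0.3331 -1.9317] g 26.7
```

View pics/cup.png

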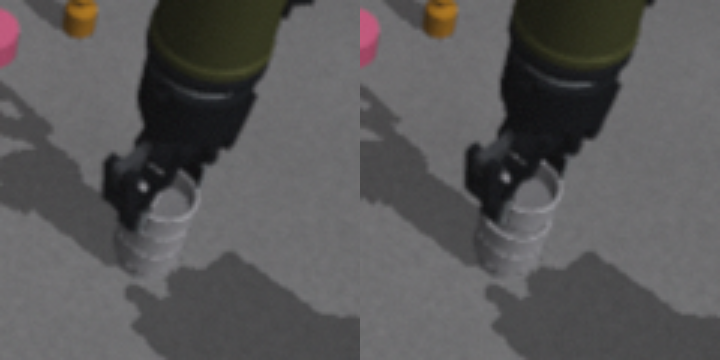

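The cup is lifting: at crop (510,228) a rim shows beneath it. The measured load is ambiguous between one cup and two, so I'll weigh it and look before going on.

```bash
python3 - <<'E'
from h import *
S=[.5338,.2488]
ctrl.movel([*S,.088],max_speed=.03)
f=[]
for i in range(15): ctrl.pause(.05); f.append(get_state()["contact_force"])
print(np.mean(f,0),np.std(f,0))
ctrl.movel([*S,.112],max_speed=.04)
f=[]
for i in range(15): ctrl.pause(.05); f.append(get_state()["contact_force"])
print(np.mean(f,0),np.std(f,0)); st()
p,W=cloud("scene"); cv2.imwrite("pics/cup2.png",cv2.resize(p[190:310,310:430],None,fx=5,fy=5,interpolation=cv2.INTER_CUBIC))
print(face(W,S,.07,.045,.004),face(W,S,.044,.045,.004))
E
```

```text
[-0.0965 -0.031  -1.3526] [0.4136 0.5447 0.45  ]
[-0.0747  0.0457 -1.4274] [0.5935 0.4161 0.4474]
t 20.69 [0.5338 0.2488 0.112 ] w 0.0560 F [ 0.0937 -0.4192 -0.9008] g 26.8
(array([0.534 , 0.2518]), 0.02719278819859028, array([0.5442, 0.2601, 0.0691]), 55) (array([0.534 , 0.2522]), 0.027470601722598076, array([0.5347, 0.2535, 0.0455]), 136)
```

View pics/cup2.png

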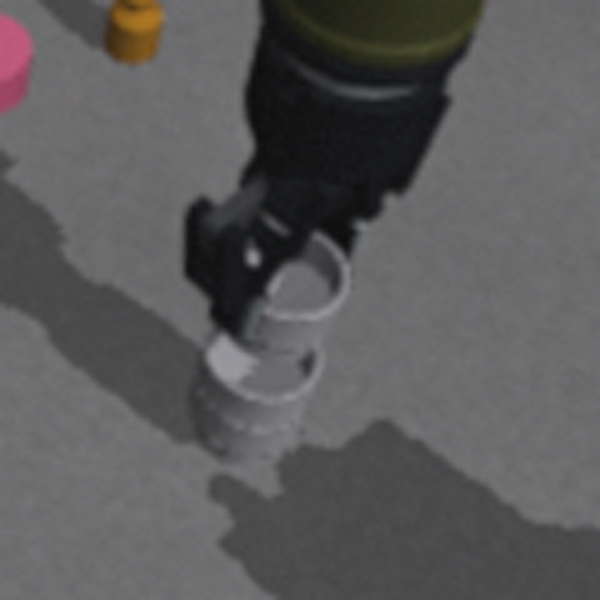

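Only the top cup came up. The other two remain nested, with the middle rim at crop (265,365). Next I carry it over the riser and check alignment from hover.

```bash
python3 - <<'E'
from h import *
S=[.5338,.2488]
ctrl.movel([*S,.18],max_speed=.12)
T=[.5361,-.2402]
ctrl.movel([*T,.18],max_speed=.15)
ctrl.movel([*T,.105],max_speed=.07); ctrl.pause(.4); st()
for n in("scene","top"):
    p,W=cloud(n)
    # wall/rim points of the cup: aluminium = bright, above .118
    m=(np.abs(W[...,2]-.127)<.005)&(np.hypot(W[...,0]-T[0],W[...,1]-T[1])<.036)&(p.mean(-1)>75)
    P=W[m][:,:2]; print(n,len(P))
    if len(P)>20: print(cv2.minEnclosingCircle(P.astype(np.float32)),P.min(0),P.max(0))
    if n=="scene": cv2.imwrite("pics/hov.png",cv2.resize(p[100:200,190:310],None,fx=5,fy=5,interpolation=cv2.INTER_CUBIC))
    print("riser",proj(n,[*T,.07]))
E
```

```text
t 26.49 [ 0.5361 -0.2402  0.1051] w 0.0559 F [ 0.5278  0.9125 -0.9353] g 26.8
scene 71
((0.535876452922821, -0.23128283023834229), 0.03307398781180382) [ 0.5032 -0.2636] [ 0.5683 -0.207 ]
riser [246.3894 153.9161]
top 49
((0.5302913188934326, -0.2279503345489502), 0.02824128232896328) [ 0.5023 -0.2322] [ 0.5583 -0.2126]
riser [365.4594 232.7693]
```

View pics/hov.png

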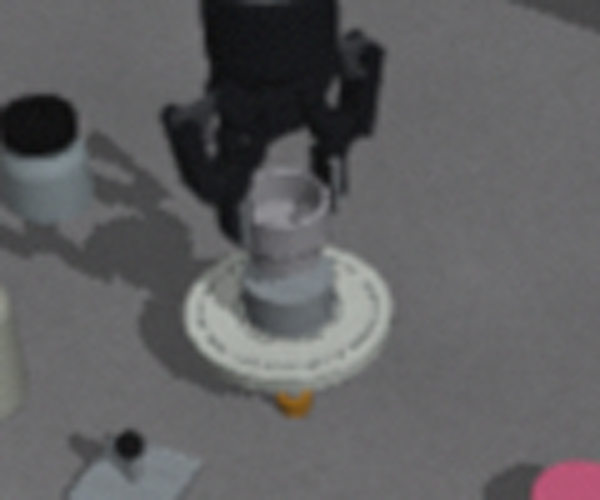

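Cup and riser axes coincide at crop column ~288, and the top camera's rim edge agrees to within 1 mm. Lowering it now.

```bash
python3 - <<'E'
from h import *
T=[.5361,-.2402]
ctrl.movel([*T,.094],max_speed=.04); ctrl.pause(.2)
lower(T,.094,.087,thr=2.5)
ctrl.ungrasp(); ctrl.pause(.2); st()
ctrl.movel([*T,.19],max_speed=.1)
ctrl.movel([.45,.05,.25],max_speed=.15); st()
for n in("top","scene"):
    p,W=cloud(n)
    print(n,"rim",face(W,T,.114,.045)); print("stack",face(W,[.5338,.2488],.07,.045,.004))
    cv2.imwrite(f"pics/end_{n}.png",p)
a=cv2.imread("pics/end_top.png"); b=cv2.imread("pics/end_scene.png")
cv2.imwrite("pics/end.png",np.hstack([cv2.resize(a[170:300,300:430],(400,400)),cv2.resize(b[90:220,180:310],(400,400))]))
E
```

```text
f0 -0.7228424734208283 stopped 0.09
t 28.22 [ 0.5363 -0.2402  0.0904] w 0.0559 F [-1.1249  0.0026  4.6521] g 27.1
t 28.82 [ 0.5361 -0.2402  0.09  ] w 0.0856 F [ 0.1286 -0.5202 -0.1648] g 0.0
t 32.18 [0.4501 0.0494 0.2498] w 0.0855 F [-0.5773  0.3784  0.2654] g 0.0
top rim (array([ 0.5364, -0.2403]), 0.0278839822858572, array([ 0.5364, -0.2404,  0.1146]), 115)
stack (array([0.5336, 0.2484]), 0.028156716376543045, array([0.531 , 0.2545, 0.0703]), 69)
scene rim (array([ 0.5339, -0.2364]), 0.029382264241576195, array([ 0.5367, -0.2348,  0.1114]), 70)
stack (array([0.5329, 0.251 ]), 0.029138265177607536, array([0.5328, 0.2518, 0.069 ]), 97)
```

View pics/end.png

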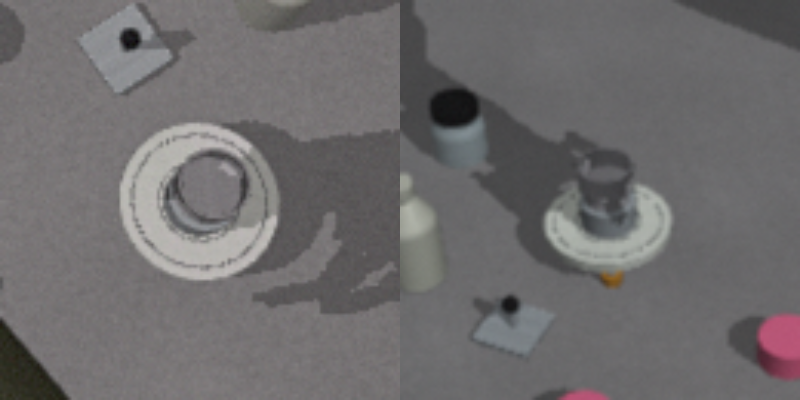

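The cup stands upright on the riser, about 1 mm off centre: rim at left crop (210,185), cup and riser at right crop (607,195). The remaining stack hasn't moved.

```bash
python3 -c "
from station import ticket; print(ticket.close_job())"
```

```text
the job is handed in; nothing more can be done
None
```

The job is handed in: the riser sits within about 1.5 mm of the table's centre and the top cup stands upright within about 1 mm of the riser's centre, both set down gently; the other two cups are still nested in place, and the arm touched nothing else (about 32 s used).

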